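Bond a carrier plate to its pad in the hand-lever press

TASK

Lift the top carrier plate off the nested pile by its black hub and set it down gently on the white adhesive pad in the blue hand press, flat between the three locating posts, and let go of it. Then swing the press lever down by its red ball until its sprung foot bears on the hub and is pushed in about half of its 12 mm travel, without ever bottoming it; keep it so for about three seconds and finish still holding the lever there. Leave the other plates of the pile and the things around as they are.

Things in the scene. Friction and masses are not known exactly. Their poses are not given: they have to be found in the camera images.
- carrier_top: Top plate of the nested pile, the one to bond. Bronze-coloured round plate, dark round its lower edge, 90 mm across and 18 mm thick with a black cylindrical hub 24 mm across standing 12 mm above the plate's top (30 mm overall). Origin: centre of the underside; z up. The underside has a central recess 30 mm across and 14 mm deep in which the hub of the plate below sits with 3 mm play all round. About 0.3 kg.
- carrier_mid: Second plate of the pile, identical, stays where it is. Origin: centre of the underside. The pile's pitch is 18 mm.
- carrier_low: Lowest plate of the pile, identical, stays where it is; it lies on the 10 mm high round grey stand, 116 mm across.
- press: Blue cast hand press, fixed to the bench; base 235 mm by 130 mm, 18 mm high. Origin: on the bench under the centre of the nest. Its -x axis points to the operator's side, +x to the clevis (two blue cheeks, 106 mm high) that carries the lever; its y axis is parallel to the lever's pivot.
- press_seat (a point): Centre of the white round adhesive pad (86 mm across) in the nest, on its top face, 29 mm above the bench: the seated plate's origin comes here. Three steel locating posts of 8 mm diameter stand round it on a 103 mm circle (one on the clevis side, the others 120 degrees on either side), leaving the plate 2.5 mm play all round; they end 16 mm above the pad in tapered tips, 2 mm below the seated plate's top.
- press_hinge (a point): Axis of the lever's pivot, 115 mm from the nest centre towards the press's +x, 94 mm above the bench.
- lever (a joint): Lever angle in rad: 0 = raised at rest, 88 degrees above level (almost upright, over the clevis); grows as the lever comes down towards the operator; 1.54 = level. With the plate seated the foot meets the hub at about 1.48, is half in at about 1.54 and would bottom at about 1.59. A return spring lifts the lever whenever it is let go (0.25 N m at 0, 0.75 N m when down). Steel bar and rod with a brass spring barrel 28 mm across at 115 mm from the pivot.
- ball_handle (a point): Centre of the red ball, 32 mm across, at the end of the lever, 200 mm from the pivot axis, on a rod 11 mm thick. At rest it stands about 294 mm above the bench; with the foot half in, about 94 mm. It takes about 9 N there to hold the foot half in.
- foot (a joint): How far the sprung foot is pushed into its barrel, m: 0 = out, 0.012 = bottomed, 0.006 = half in. 5 N to start, plus 1 N per mm. A green ring on the foot's shank, below the barrel, just vanishes into the barrel when it is about half in, and a thin pin with a green end rises from the barrel's top by as much as the foot is pushed in.
- foot_sole (a point): Centre of the sole of the sprung foot, a black rubber disc 26 mm across and 8 mm thick on a 10 mm shank, 115 mm from the pivot. The sole lies 41 mm from the lever's centre line while the foot is out, square to the lever (below it when the lever is level).
- hub_top (a point): Centre of the top face of the black hub of the top plate, 30 mm above the plate's underside.
- primer_bottle: Small amber bottle 38 mm across, 75 mm high, standing by; leave it. Origin: centre of its underside.
- bur_box: Small clear box with a yellow base, 52 by 40 mm, 44 mm high, standing by; leave it. Origin: centre of its underside.
- handpiece_rest: Grey rest 110 by 55 mm with a blue motor handpiece about 150 mm long lying in it along its x axis, about 65 mm high, standing by; leave it. Origin: centre of its underside.
Things that resemble listed ones, but are neither listed nor needed, are in the scene too. What is shaped like the carrier_top but green or turquoise is not meant.

How it is judged:
On the way, in this order (a step that is already met when the one before it is completed fails the run):
1. the top plate is lifted clear of the pile (z of carrier_top in the frame of carrier_mid above 0.045 m), for 0.1 s.
2. the plate lies flat on the pad between the posts, released (horizontal distance between carrier_top and press_seat below 0.005 m and z of carrier_top in the frame of press_seat below 0.002 m and angle between carrier_top's own z axis and vertical below 0.05 rad and contact force between the fingers and carrier_top below 0.2 N and linear speed of carrier_top below 0.02 m/s), for 0.2 s.
3. the foot is held on the hub, pushed in about half (3 to 9 mm), for 2.5 s (value of joint foot between 0.003 and 0.009 m and distance between foot_sole and hub_top below 0.008 m), for 2.5 s.
At the end, for the whole second after the job is handed in: Robot still holds the lever down: foot's sole on the seated plate's hub (centres within 8 mm), pushed in 3 to 9 mm; plate flat on the pad (within 5 mm, height 2 mm), not touched by the robot; other plates within 10 mm, bottle, box and handpiece rest within 20 mm of their starts (all of step 3 and contact force between each of the arm, the fingers and carrier_top below 0.2 N and horizontal distance between carrier_top and press_seat below 0.005 m and z of carrier_top in the frame of press_seat below 0.002 m and angle between carrier_top's own z axis and vertical below 0.05 rad and distance of each of carrier_mid, carrier_low from where it was at the start of the episode below 0.01 m and distance of each of primer_bottle, bur_box, handpiece_rest from where it was at the start of the episode below 0.02 m); the arm keeps its last pose, push and grip.
It fails at once if the foot is bottomed (over 11.5 mm) (value of joint foot above 0.0115 m).
It fails at once if the plate is dropped or slammed into the press (faster than 0.45 m/s close over the nest) (horizontal distance between carrier_top and press_seat below 0.05 m and z of carrier_top in the frame of press_seat below 0.04 m and linear speed of carrier_top above 0.45 m/s).
It fails at once if another plate of the pile is lifted or shifted over 20 mm (distance of any of carrier_mid, carrier_low from where it was at the start of the episode above 0.02 m).
It fails at once if a bystander is knocked over or pushed over 30 mm (distance of any of primer_bottle, bur_box, handpiece_rest from where it was at the start of the episode above 0.03 m or angle between any of primer_bottle, bur_box's own z axis and vertical above 0.5 rad).
It also fails if it takes over 67 s, if anything falls off the work surface, if the arm or the gripper's body presses on something with over 40 N, if the wrist force passes 120 N, or if a joint passes its speed limit or range.

ROBOT

A 6-joint arm with a two-finger parallel gripper is mounted at the origin on the work surface. World frame = base frame: x ahead of the robot, y to its left, z up, the work surface at z = 0. Lengths are in m, angles in rad, forces in N, time in s.
With the tool pointing down it reaches from about 0.3 to 0.875 m from the base axis. Payload 6.4 kg.
Tool frame: the origin (TCP) lies on the front face of the gripper's body, between the roots of the fingers; the fingertips stand 73 mm ahead of it and the grasp point (between the pads) lies 54 mm ahead of it; z points along the fingers, y is the line along which they close (so a half turn about z gives the same grasp; the last joint's range is limited). The gripper opens to 85 mm and grips with 20 to 120 N. Pads are 22 mm wide; open, the fingers measure 114 mm over their backs; the gripper's body (76 mm by 85 mm) begins 54 mm behind the grasp point. The pads swing forward as they close: fully open they stand 13 mm farther back than shut.
Start: joints at [1.075, 0.181, 1.607, -0, 1.354, -0.206], TCP at [0.164, 0.551, 0.304] pointing down, gripper open.
Joint ranges: [-2.99, 2.99], [-0.89, 2.07], [0.3, 2.58], [-1.14, 4.28], [0, 2.63], [-3.12, 3.12]. Speed limits (rad/s): [2.57, 2.57, 3.01, 3.14, 3.14, 3.14].

INTERFACE

Orientations are given as a unit quaternion [w, x, y, z].
In Python, from rig import * gives the robot as it stands. The module is installed in compiled form; this text tells all that it offers. Calls block until the motion is done:
- move_ptp(position, orientation): joint-space move of the TCP to a pose.
- move_straight(position, rotation=None, max_speed=0.15, contact_N=None): straight line of the TCP; rotation=None keeps the orientation; max_speed is the mean speed in m/s. With contact_N (N) it stops when the force on the tool has changed by that much, and returns True; else False.
- move_joints(angles): joint-space move.
- ungrasp() and clamp(effort=None): open the fingers fully, or close them until they stop; effort is the grip in N (None keeps the last).
- sleep(seconds).
- ik(position, orientation): joint angles nearest the present ones, or None.
- camera(name): name is "scene" or "top" or "wrist"; returns a dict with "img" (480x640x3 uint8, red, green, blue), "fovy" (degrees; the focal length in pixels is half the picture's height over the tangent of half this angle, whatever the lens; pixels are square), "cx", "cy" (the principal point, pixels), "R" (3x3) and "t" (3): a world point X has camera coordinates R X + t; the wrist camera has in their place "hand_eye" (4x4, takes a point from camera to tool coordinates, whose origin is the TCP and whose axes are the flange's). Camera axes: x right, y down, z forward; pixel columns grow to the right and rows downward; lengths in m; the calibration is good to about 2 mm. A picture is of the moment at which its call begins: read the wrist's pose just before it. There is no depth.
A pose or a line that the arm cannot do raises MotionError and nothing moves.
- sign_off(): hands the job in; it is judged then, once.
Readings, each from a call of its own:
- current_time(): time.
- current_joints(): joint angles.
- current_joint_vel(): joint speeds.
- current_joint_efforts(): joint torques, N m.
- current_eef_pos(): TCP position.
- current_tcp_rot(): TCP orientation.
- current_ft_force(): force on the tool from outside, world axes, zero at the start.
- current_ft_torque(): the same for the moment, N m.
- current_gripper_width(): opening from 0.0 (shut) to 1.0 (fully open).
- current_gripper_force(): force on a finger pad.
Only numpy, scipy, OpenCV 4.12 (cv2) and the standard library are available. Lean on these libraries where they do the work, as an engineer would, in place of code of your own. Each camera call takes 0.05 s, during which the arm holds its last target. There are 200 camera calls.

## Working session

There is one attempt and no reset: what is moved stays moved. The work goes in short steps, each a Python script; the robot and the scene stay as the last script left them, time stands still between calls to the robot, and variables do not carry over. Pictures are saved under pics/ and viewed, at most 10 in all, crops included, and the job is handed in when it is done.

```bash
mkdir -p pics
cat > h.py <<'E'
from rig import *
import numpy as np, cv2, pickle
from scipy.spatial.transform import Rotation as Ro
def snap(n,f):
    p=np.array(current_eef_pos()); q=np.array(current_tcp_rot())
    c=camera(n); c=dict(c)
    if n=="wrist":
        T=np.eye(4);T[:3,:3]=Ro.from_quat(q[[1,2,3,0]]).as_matrix();T[:3,3]=p
        M=np.linalg.inv(T@np.array(c["hand_eye"]));c["R"]=M[:3,:3];c["t"]=M[:3,3]
    cv2.imwrite(f"pics/{f}.png",c["img"][:,:,::-1]); pickle.dump(c,open(f"pics/{f}.pkl","wb")); return c
def load(f): return pickle.load(open(f"pics/{f}.pkl","rb"))
def foc(c): return 240/np.tan(np.radians(c["fovy"])/2)
def ray(c,u,v):
    R=np.array(c["R"]);t=np.array(c["t"])
    d=R.T@np.array([(u-c["cx"])/foc(c),(v-c["cy"])/foc(c),1]); return -R.T@t,d
def atz(c,u,v,z):
    o,d=ray(c,u,v); return o+d*(z-o[2])/d[2]
def proj(c,X):
    X=np.atleast_2d(X)@np.array(c["R"]).T+np.array(c["t"]); f=foc(c)
    return np.c_[X[:,0]/X[:,2]*f+c["cx"],X[:,1]/X[:,2]*f+c["cy"]]
def down(yaw):  # tool z down, tool y at angle: rotate about z
    r=Ro.from_euler('z',yaw)*Ro.from_euler('x',np.pi); x,y,z,w=r.as_quat(); return [w,x,y,z]
E
python3 - <<'E'
from h import *
for n in("top","scene"):
    c=snap(n,n+"0"); print(n,c["fovy"],c["cx"],c["cy"],-np.array(c["R"]).T@c["t"],np.array(c["R"])[2])
print(current_tcp_rot(),current_time())
E
```

```text
top 49.457052634482395 313.79544292784567 239.50075515736265 [ 0.45927883 -0.00833395  1.4419776 ] [ 0.05061091 -0.0021718  -0.99871609]
scene 43.796584308030035 317.0913563139717 240.49242898299605 [ 1.25586149 -0.74521758  1.04112218] [-0.54083819  0.55274723 -0.63400674]
[-2.41537337e-04  1.44373171e-01  9.89523016e-01 -7.28599114e-04] 0.1
```

View pics/top0.png

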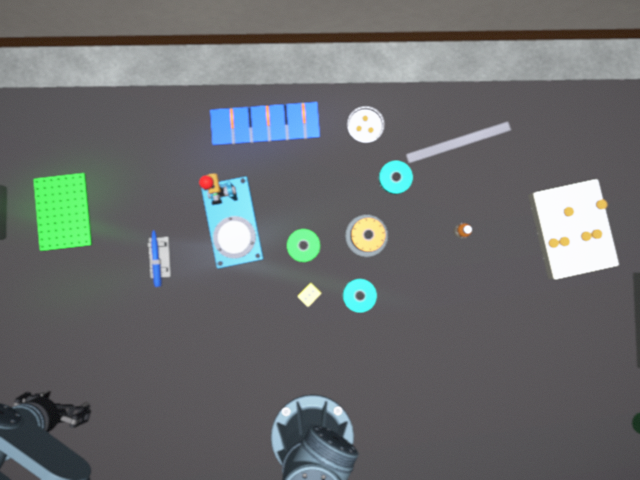

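View pics/scene0.png

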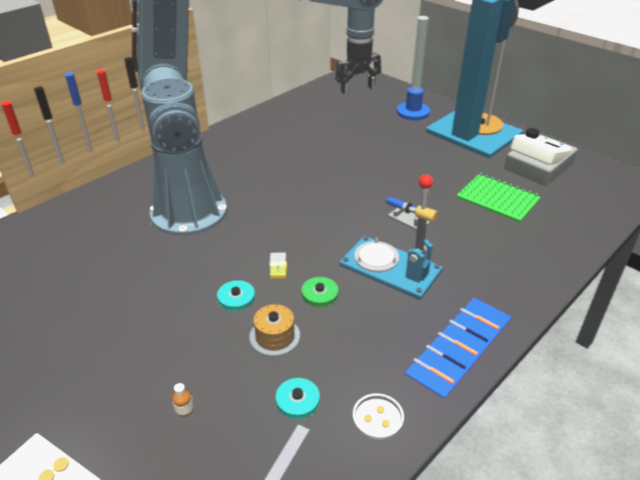

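The top view shows the bronze pile at (368,235) on its grey stand, the press nest at (235,237) and the red ball at (207,182). Round plates that could be meant are bronze (368,235), green (303,245) and turquoise (396,177) and (360,296). Only the bronze one fits: right colour, stacked on a stand. I'll measure it and confirm with a crop.

Run:
```python
from h import *
from scipy.optimize import least_squares
t=load("top0");s=load("scene0")
def blob(c,m,box):
    x0,y0,x1,y1=box; k=np.zeros(m.shape,np.uint8);k[y0:y1,x0:x1]=m[y0:y1,x0:x1]
    n,l,st,ce=cv2.connectedComponentsWithStats(k); i=1+np.argmax(st[1:,4]);
    cs,_=cv2.findContours((l==i).astype(np.uint8),cv2.RETR_EXTERNAL,cv2.CHAIN_APPROX_NONE)
    h=cv2.convexHull(cs[0]); M=cv2.moments(h); return np.array([M['m10']/M['m00'],M['m01']/M['m00']]),st[i]
def hsv(c): return cv2.cvtColor(c["img"],cv2.COLOR_RGB2HSV).astype(int)
def tri(pa,pb):
    oa,da=ray(t,*pa);ob,db=ray(s,*pb);A=np.c_[da,-db];k=np.linalg.lstsq(A,ob-oa,rcond=None)[0]
    a,b=oa+k[0]*da,ob+k[1]*db; return (a+b)/2,np.linalg.norm(a-b)
H=hsv(t);G=hsv(s)
br=lambda H:((H[...,0]>8)&(H[...,0]<26)&(H[...,1]>110)&(H[...,2]>90))
p,st=blob(t,br(H),(340,205,400,270)); print("bronze top",p,st,atz(t,*p,.064))
dk=lambda H:(H[...,2]<60)
p1,st=blob(t,dk(H),(358,222,380,246)); q1,sq=blob(s,dk(G),(262,306,286,326)); print("hub",p1,st,q1,sq,atz(t,*p1,.076),atz(s,*q1,.072),tri(p1,q1))
wh=lambda H:((H[...,1]<40)&(H[...,2]>170))
p2,st=blob(t,wh(H),(205,205,265,265)); q2,sq=blob(s,wh(G),(345,235,405,275)); print("pad",p2,st,q2,sq,atz(t,*p2,.029),atz(s,*q2,.029),tri(p2,q2))
rd=lambda H:(((H[...,0]<6)|(H[...,0]>174))&(H[...,1]>150)&(H[...,2]>90))
p3,st=blob(t,rd(H),(190,165,225,200)); q3,sq=blob(s,rd(G),(410,165,440,195)); b,e=tri(p3,q3); print("ball",p3,st,q3,sq,b,e)
pad=(atz(t,*p2,.029)+atz(s,*q2,.029))/2; d=b[:2]-pad[:2]; print("yaw",np.arctan2(d[1],d[0]),np.linalg.norm(d))
# base outline yaw
bl=((H[...,0]>92)&(H[...,0]<112)&(H[...,1]>90)&(H[...,2]>100)); k=np.zeros(bl.shape,np.uint8);k[170:275,195:270]=bl[170:275,195:270]
cs,_=cv2.findContours(k,cv2.RETR_EXTERNAL,cv2.CHAIN_APPROX_NONE);c=max(cs,key=cv2.contourArea);r=cv2.boxPoints(cv2.minAreaRect(c));W=np.array([atz(t,*x,.018) for x in r]);print(r,W,[(np.linalg.norm(W[i]-W[i-1]),np.arctan2(*(W[i]-W[i-1])[1::-1])) for i in range(4)])
a=cv2.resize(t["img"][195:275,190:400],None,fx=3.8,fy=3.8,interpolation=3);b=cv2.resize(s["img"][160:360,220:450],None,fx=1.3,fy=1.3,interpolation=3)
o=np.zeros((600,800,3),np.uint8);o[:a.shape[0],:a.shape[1]]=a[:,:800];o[320:320+b.shape[0],:b.shape[1]]=b
cv2.imwrite("pics/crop0.png",o[...,::-1])
```

```text
bronze top [367.64250226 235.86269196] [351 222  34  29 260] [ 0.53672631 -0.15409663  0.064     ]Traceback (most recent call last):
  File "<stdin>", line 17, in <module>
  File "<stdin>", line 6, in blob
    return _wrapfunc(a, 'argmax', axis=axis, out=out, **kwds)
    return bound(*args, **kwds)
ValueError: attempt to get argmax of an empty sequence
```

Run:
```python
from h import *
t=load("top0");s=load("scene0")
def blob(m,box):
    x0,y0,x1,y1=box; k=np.zeros(m.shape,np.uint8);k[y0:y1,x0:x1]=m[y0:y1,x0:x1]
    n,l,st,ce=cv2.connectedComponentsWithStats(k)
    if n<2: return np.array([np.nan]*2),0
    i=1+np.argmax(st[1:,4]);
    cs,_=cv2.findContours((l==i).astype(np.uint8),cv2.RETR_EXTERNAL,cv2.CHAIN_APPROX_NONE)
    h=cv2.convexHull(cs[0]); M=cv2.moments(h); return np.array([M['m10'],M['m01']])/M['m00'],st[i]
def hsv(c): return cv2.cvtColor(c["img"],cv2.COLOR_RGB2HSV).astype(int)
def tri(pa,pb):
    oa,da=ray(t,*pa);ob,db=ray(s,*pb);A=np.c_[da,-db];k=np.linalg.lstsq(A,ob-oa,rcond=None)[0]
    a,b=oa+k[0]*da,ob+k[1]*db; return (a+b)/2,np.linalg.norm(a-b)
H=hsv(t);G=hsv(s)
q1,sq=blob(G[...,2]<60,(262,306,286,326)); print("hub",q1,sq,atz(s,*q1,.071))
wh=lambda H:((H[...,1]<40)&(H[...,2]>170))
p2,st=blob(wh(H),(205,205,265,265)); q2,sq=blob(wh(G),(345,235,405,275)); print("pad",p2,st,q2,sq,atz(t,*p2,.029),atz(s,*q2,.029))
rd=lambda H:(((H[...,0]<6)|(H[...,0]>174))&(H[...,1]>150)&(H[...,2]>90))
p3,st=blob(rd(H),(190,165,225,200)); q3,sq=blob(rd(G),(410,165,440,195)); b,e=tri(p3,q3); print("ball",p3,st,q3,sq,b,e)
pad=(atz(t,*p2,.029)+atz(s,*q2,.029))/2; d=b[:2]-pad[:2]; print("yaw",np.arctan2(d[1],d[0]),np.linalg.norm(d))
bl=((H[...,0]>92)&(H[...,0]<112)&(H[...,1]>90)&(H[...,2]>100)); k=np.zeros(bl.shape,np.uint8);k[170:275,195:270]=bl[170:275,195:270]
cs,_=cv2.findContours(k,cv2.RETR_EXTERNAL,cv2.CHAIN_APPROX_NONE);c=max(cs,key=cv2.contourArea);r=cv2.boxPoints(cv2.minAreaRect(c));W=np.array([atz(t,*x,.018) for x in r]);print(W,[(np.linalg.norm(W[i]-W[i-1]),np.arctan2(*(W[i]-W[i-1])[1::-1])) for i in range(4)])
a=cv2.resize(t["img"][195:275,190:400],None,fx=3.8,fy=3.8,interpolation=3);b=cv2.resize(s["img"][160:360,220:450],None,fx=1.35,fy=1.35,interpolation=3)
o=np.zeros((600,800,3),np.uint8);o[:a.shape[0],:a.shape[1]]=a[:,:800];o[320:320+b.shape[0],:b.shape[1]]=b
cv2.imwrite("pics/crop0.png",o[...,::-1])
```

```text
hub [273.         319.33333333] [271 319   5   2   6] [ 0.54913473 -0.16390761  0.071     ]
pad [234.03697876 236.83241542] [ 214  217   41   41 1293] [376.38265306 255.76309524] [355 242  44  29 997] [0.54122028 0.20501559 0.029     ] [0.54689229 0.19859469 0.029     ]
ball [205.72739018 181.91602067] [199 176  14  13 144] [425.43724696 180.85695007] [419 175  14  13 138] [0.64795302 0.22624855 0.29427837] 0.0018725347197789826
yaw 0.23106437353957326 0.1067333718405952
[[0.68724413 0.30120201 0.018     ]
 [0.71173019 0.17041316 0.018     ]
 [0.47934968 0.12623828 0.018     ]
 [0.45530727 0.2560113  0.018     ]] [(np.float64(0.23629834010556175), np.float64(0.19242967853728202)), (np.float64(0.1330612277998349), np.float64(-1.3857205651481048)), (np.float64(0.23654201106492154), np.float64(-2.9537369233905943)), (np.float64(0.13198133877507295), np.float64(1.7539843475333174))]
```

View pics/crop0.png

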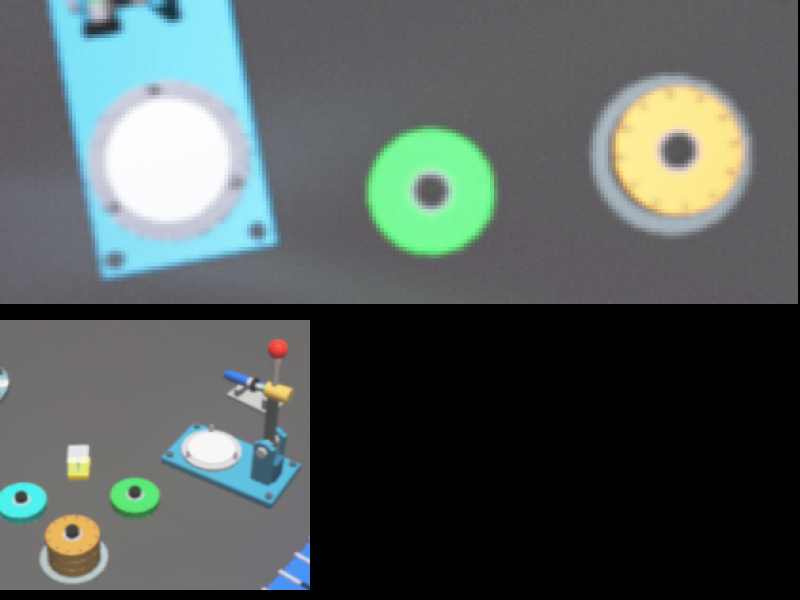

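The crop confirms the three-layer bronze pile, with its hub at about (368.4,234.5) in the top view. The two green and turquoise plates are single and lie apart. I'll move over the pile and look from close by.

Run:
```python
from h import *
t=load("top0"); h=atz(t,368.4,234.6,.076); print(h)
print(np.round(camera("wrist")["hand_eye"],3))
for y in (2.85,-2.0,-1.57,-.4,0,1.0,1.57,2.2,3.14):
    a=ik([h[0],h[1],.30],down(y)); b=ik([.544,.202,.13],down(y)); print(y,a is not None and np.round(a,2),b is not None and np.round(b,2))
move_ptp([h[0],h[1],.30],down(2.85)); c=snap("wrist","w0"); print(current_time(),proj(c,h))
```

```text
[ 0.53934458 -0.15488171  0.076     ]
[[-0.    -0.959 -0.282  0.071]
 [ 1.    -0.    -0.001 -0.001]
 [ 0.001 -0.282  0.959 -0.071]
 [ 0.     0.     0.     1.   ]]
2.85 [-0.49  0.15  1.65  0.    1.34 -1.77] [ 0.15  0.4   1.71  0.    1.03 -1.13]
-2.0 [-0.49  0.15  1.65 -0.    1.34  3.08] [ 0.15  0.4   1.71  0.    1.03 -2.56]
-1.57 [-0.49  0.15  1.65 -0.    1.34  2.65] [ 0.15  0.4   1.71 -0.    1.03 -2.99]
-0.4 [-0.49  0.15  1.65 -0.    1.34  1.48] [ 0.15  0.4   1.71 -0.    1.03  2.12]
0 [-0.49  0.15  1.65 -0.    1.34  1.08] [ 0.15  0.4   1.71 -0.    1.03  1.72]
1.0 [-0.49  0.15  1.65 -0.    1.34  0.08] [ 0.15  0.4   1.71 -0.    1.03  0.72]
1.57 [-0.49  0.15  1.65  0.    1.34 -0.49] [ 0.15  0.4   1.71 -0.    1.03  0.15]
2.2 [-0.49  0.15  1.65  0.    1.34 -1.12] [ 0.15  0.4   1.71  0.    1.03 -0.48]
3.14 [-0.49  0.15  1.65  0.    1.34 -2.06] [ 0.15  0.4   1.71  0.    1.03 -1.42]
3.0167 [[327.47198475 219.96533234]]
```

View pics/w0.png

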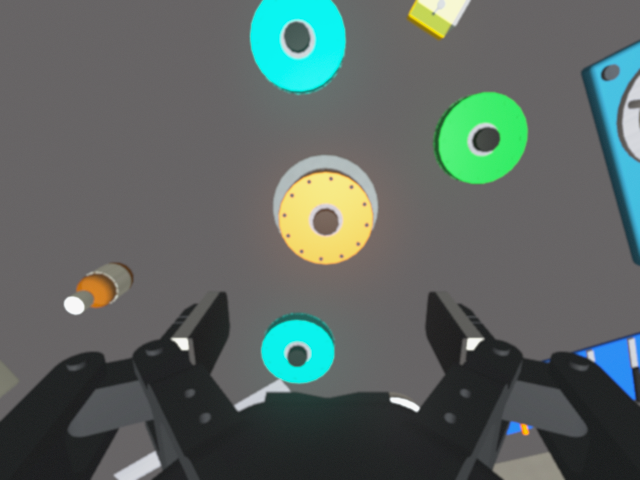

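The bronze top plate's hub is at (326,221), within 1.5 px of the prediction (327.5,220). The fingers have free room on both sides. I'll refine the hub centre and then grasp.

Run:
```python
from h import *
c=load("w0"); H=cv2.cvtColor(c["img"],cv2.COLOR_RGB2HSV).astype(int)
k=np.zeros((480,640),np.uint8); m=(H[...,0]>12)&(H[...,0]<26)&(H[...,1]>100)&(H[...,2]>120); k[165:270,272:382]=m[165:270,272:382]
cs,_=cv2.findContours(k,cv2.RETR_EXTERNAL,cv2.CHAIN_APPROX_NONE); e=max(cs,key=cv2.contourArea)
W=np.array([atz(c,*p[0],.064)[:2] for p in e]).astype(np.float32); (x,y),r=cv2.minEnclosingCircle(W)
A=np.c_[2*W,np.ones(len(W))]; s=np.linalg.lstsq(A,(W**2).sum(1),rcond=None)[0]; print(s[:2],np.sqrt(s[2]+s[0]**2+s[1]**2),r,x,y)
hub=atz(c,326,221,.076); print(hub); hxy=.5*s[:2]+.5*hub[:2]
q=down(-2.94); print("grasp",hxy)
move_ptp([*hxy,.22],q); move_straight([*hxy,.140],max_speed=.08,contact_N=8)
print(current_eef_pos(),current_ft_force()); clamp(60); print(current_gripper_width(),current_gripper_force(),current_ft_force())
move_straight([*hxy,.145],max_speed=.03); print(current_ft_force(),current_gripper_width())
move_straight([*hxy,.26],max_speed=.06); sleep(.3); print(current_ft_force(),current_ft_torque(),current_gripper_width(),current_time())
snap("wrist","w1"); snap("scene","s1")
a=cv2.imread("pics/w1.png");b=cv2.imread("pics/s1.png")[180:420,140:460]
cv2.imwrite("pics/v1.png",np.hstack([cv2.resize(a,(400,300)),cv2.resize(b,(400,300))]))
```

```text
[ 0.54111637 -0.15742749] 0.04457218168080213 0.045610859990119934 0.5410518050193787 -0.15726609528064728
[ 0.53988649 -0.15643824  0.076     ]
grasp [ 0.54050143 -0.15693286]
[ 0.54091557 -0.15712036  0.14058336] [0.32698956 0.46927908 0.34176702]
0.2373499922760681 58.57938587665558 [-0.75341804  1.14330745  5.73565665]
[-0.06478042  0.10316721 -3.16316193] 0.24033179251299544
[-0.63036724 -0.63153635 -2.09440137] [-0.02910681 -0.02426566 -0.0044516 ] 0.24133445583158472 8.0167
```

View pics/v1.png

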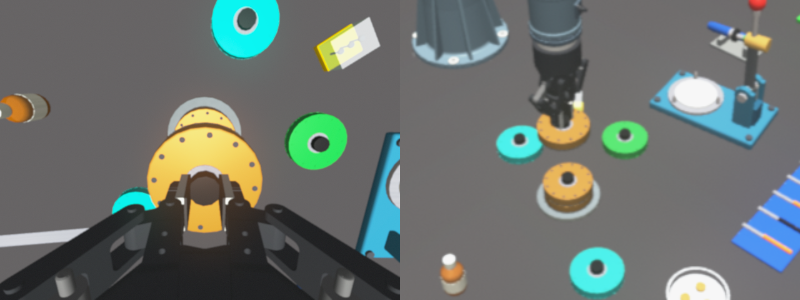

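The plate is held at its hub and clear, and the other two plates are still nested on the stand. Next I'll measure the plate centre in the hand and refine the pad centre with the wrist camera from beside the press.

Run:
```python
from h import *
q=down(-2.94); move_ptp([.60,.09,.36],q); c=snap("wrist","w2"); print(current_time(),current_ft_force(),proj(c,[.544,.202,.029]),current_eef_pos())
```

```text
9.225 [ 0.06897973 -0.56886647 -3.70788658] [[431.11148757 173.37014842]] [0.59976616 0.08854304 0.35890198]
```

View pics/w2.png

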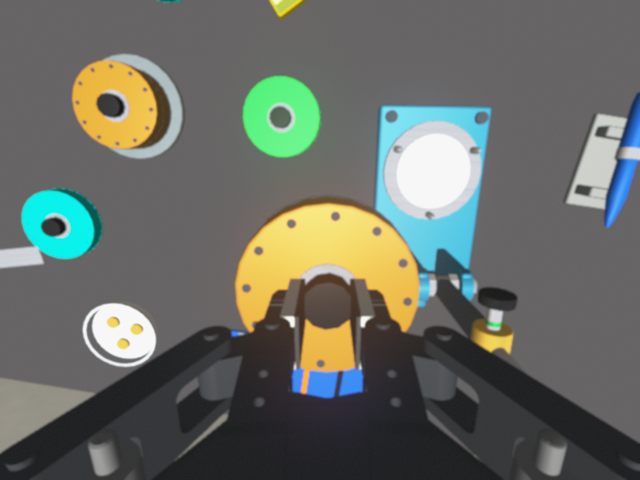

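The wrist picture shows the held plate flat, centred near (328,290), the pad at (433,171) with post tips at about (398,150), (476,150) and (430,215), and the foot and barrel at right, out of the way. I'll fit these.

Run:
```python
from h import *
from scipy.optimize import least_squares
c=load("w2"); H=cv2.cvtColor(c["img"],cv2.COLOR_RGB2HSV).astype(int)
def circ(m,box,z,R=None,keep=None):
    x0,y0,x1,y1=box;k=np.zeros((480,640),np.uint8);k[y0:y1,x0:x1]=m[y0:y1,x0:x1]
    cs,_=cv2.findContours(k,cv2.RETR_EXTERNAL,cv2.CHAIN_APPROX_NONE);e=max(cs,key=cv2.contourArea)[:,0]
    if keep: e=np.array([p for p in e if keep(p)])
    W=np.array([atz(c,*p,z)[:2] for p in e])
    f=lambda s:np.hypot(*(W-s[:2]).T)-(R or s[2])
    r=least_squares(f,[*W.mean(0),.045],loss="soft_l1",f_scale=.001); return r.x,np.sqrt(np.mean(f(r.x)**2)),len(W)
wh=(H[...,1]<30)&(H[...,2]>205)
print("pad",circ(wh,(380,118,485,222),.029))
br=(H[...,0]>10)&(H[...,0]<26)&(H[...,1]>100)&(H[...,2]>120)
tz=.3589-.0766
s,e,n=circ(br,(225,195,430,330),tz,.045,lambda p:p[1]<295 and p[1]>203 and p[0]>226 and p[0]<429)
print("plate",s[:2],e,n); print("free",circ(br,(225,195,430,330),tz,None,lambda p:p[1]<295))
q=-2.94; tx=np.array([np.cos(q),np.sin(q)]);ty=np.array([np.sin(q),-np.cos(q)])
d=s[:2]-np.array([.59977,.08854]); print("in tool x,y",d@tx,d@ty)
P=[atz(c,*p,.045)[:2] for p in((398,150),(476,150),(430,215))]
A=np.c_[2*np.array(P),np.ones(3)];b=np.linalg.solve(A,(np.array(P)**2).sum(1));print("posts centre",b[:2],np.sqrt(b[2]+b[:2]@b[:2]),"yaw",np.arctan2(*(P[2]-b[:2])[::-1]),np.arctan2(*(P[2]-(P[0]+P[1])/2)[::-1]),"perp",np.arctan2(*(P[1]-P[0])[::-1])-np.pi/2)
k=np.array([atz(c,*p,.018)[:2] for p in((382,107),(490,108))]);print("front edge yaw",np.arctan2(*(k[1]-k[0])[::-1])-np.pi/2,np.hypot(*(k[1]-k[0])))
```

```text
pad (array([0.54179582, 0.20210728, 0.05548327]), np.float64(0.0031024828094453898), 312)
plate [0.60163717 0.08803516] 0.015370040040213471 366
free (array([0.58065873, 0.0838384 , 0.02841459]), np.float64(0.011175653133508332), 392)
in tool x,y -0.0017282782567590992 -0.0008684774916682574
posts centre [0.54119287 0.20083772] 0.049874034370942094 yaw 0.1722823513233235 0.18155871025043324 perp 0.20054543481613796
front edge yaw 0.19174208054423536 0.12476351045960109
```

```bash
cat >> h.py <<'E'
from scipy.optimize import least_squares
def circ(c,m,box,z,R,keep):
    x0,y0,x1,y1=box;k=np.zeros((480,640),np.uint8);k[y0:y1,x0:x1]=m[y0:y1,x0:x1]
    cs,_=cv2.findContours(k,cv2.RETR_EXTERNAL,cv2.CHAIN_APPROX_NONE);e=max(cs,key=cv2.contourArea)[:,0]
    e=np.array([p for p in e if keep(p)])
    W=np.array([atz(c,*p,z)[:2] for p in e])
    f=lambda s:np.hypot(*(W-s[:2]).T)-(R or s[2])
    r=least_squares(f,[*W.mean(0),.045],loss="soft_l1",f_scale=.001); return r.x,np.sqrt(np.mean(f(r.x)**2)),len(W)
E
python3 - <<'E'
from h import *
c=load("w2"); H=cv2.cvtColor(c["img"],cv2.COLOR_RGB2HSV).astype(int)
br=(H[...,0]>10)&(H[...,0]<26)&(H[...,1]>100)&(H[...,2]>120)
T=np.array([.59977,.08854]); q=-2.94; tx=np.array([np.cos(q),np.sin(q)]);ty=np.array([np.sin(q),-np.cos(q)])
for R in (.045,None):
    s,e,n=circ(c,br,(225,195,430,330),.3589-.0766,R,lambda p:np.hypot(p[0]-328,p[1]-290)>76 and p[1]<320)
    d=s[:2]-T; print(R,s,e,n,"tool",d@tx,d@ty)
wh=(H[...,1]<30)
for v in (225,240,250):
    print(v,circ(c,wh&(H[...,2]>v),(380,118,485,222),.029,None,lambda p:1))
print(c["img"][171,390:480:4].tolist())
E
```

```text
0.045 [0.60072018 0.08788816 0.045     ] 0.00047946533268109203 316 tool -0.0008004199243452074 -0.0008288951462865179
None [0.59993789 0.0877026  0.04431893] 0.00021766245444343105 316 tool 3.1863313888120656e-06 -0.00085405988019603
225 (array([0.54207864, 0.20376658, 0.04394658]), np.float64(0.0004007992351722316), 214)
240 (array([0.54197318, 0.20366342, 0.04267761]), np.float64(0.00035030110668797315), 208)Traceback (most recent call last):
  File "<stdin>", line 10, in <module>
  File "h.py", line 26, in circ
    cs,_=cv2.findContours(k,cv2.RETR_EXTERNAL,cv2.CHAIN_APPROX_NONE);e=max(cs,key=cv2.contourArea)[:,0]
                                                                       ~~~^^^^^^^^^^^^^^^^^^^^^^^^
ValueError: max() iterable argument is empty
```

Run:
```python
from h import *
q=down(-2.94); p=[.542,.2045]
move_straight([.542,.10,.34],max_speed=.12); move_straight([*p,.30],max_speed=.12); print(move_straight([*p,.155],max_speed=.1,contact_N=8),current_eef_pos(),current_ft_force())
c=snap("wrist","w3"); s=snap("scene","s3"); print(current_time())
P=np.array([[*p,0]]); ps=[[.542+.0515*np.cos(.19+a),.2045+.0515*np.sin(.19+a),.045] for a in(0,2.0944,-2.0944)]
print(proj(c,ps)); a=cv2.imread("pics/w3.png"); b=cv2.resize(cv2.imread("pics/s3.png")[190:310,315:475],(533,400),interpolation=3)
cv2.imwrite("pics/v3.png",np.hstack([cv2.resize(a[100:400,200:440],(267,334)),b[:334]]))
```

```text
False [0.54248704 0.20464376 0.15579079] [ 0.21383581 -0.20407002 -4.24289363]
12.675
[[327.8178903  342.57243819]
 [409.119801   223.53272728]
 [249.71999583 221.74464079]]
```

View pics/v3.png

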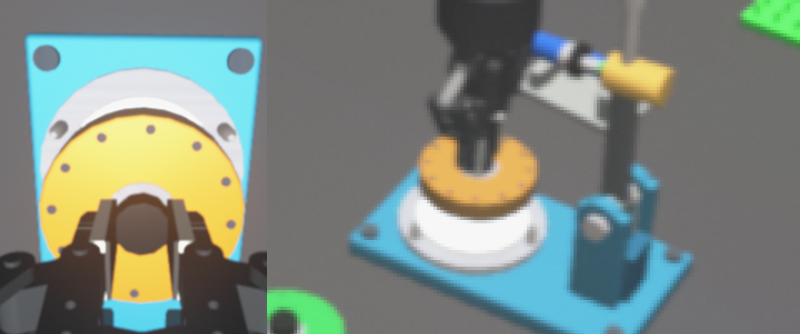

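The plate hovers over the pad in both views, laterally centred between the front posts at about (256,214) and (403,217). I'll enlarge to check the fore-aft alignment.

Run:
```python
from h import *
c=load("w3"); a=c["img"][180:260,225:435].copy(); a=cv2.resize(a,None,fx=3.8,fy=3.8,interpolation=2)
for z,col in((.045,(255,0,0)),(.029,(0,0,255))):
  for r,n in((.0515,0),):
    for an in(2.0944,-2.0944):
      ctr=np.array([.542+r*np.cos(.19+an),.2045+r*np.sin(.19+an)])
      u=proj(c,[[ctr[0]+.004*np.cos(x),ctr[1]+.004*np.sin(x),z] for x in np.linspace(0,6.28,30)])
      cv2.polylines(a,[((u-[225,180])*3.8).astype(np.int32)],True,col,1)
cv2.imwrite("pics/v4.png",a[...,::-1])
```

```text
(no output)
```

View pics/v4.png

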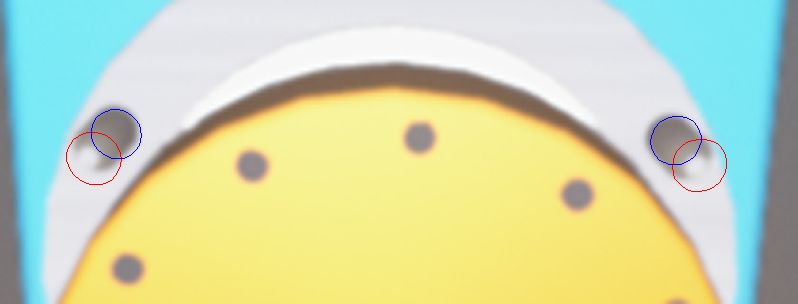

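The predicted post circles match the image, with the bases within 1 px. The plate sits about 0.8 mm off in tool y, so I'll shift by that, lower under guard and release.

```bash
python3 - <<'E'
from h import *
p=[.5417,.2054]
move_straight([*p,.150],max_speed=.05); 
print(move_straight([*p,.118],max_speed=.025,contact_N=5),current_eef_pos(),current_ft_force(),current_ft_torque())
z=current_eef_pos()[2]
if z<.127:
    ungrasp(); print(current_gripper_width(),current_ft_force(),current_time())
    move_straight([*p,.25],max_speed=.12)
    c=snap("wrist","w5"); H=cv2.cvtColor(c["img"],cv2.COLOR_RGB2HSV).astype(int)
    br=(H[...,0]>10)&(H[...,0]<26)&(H[...,1]>100)&(H[...,2]>120)
    print(circ(c,br,(200,100,460,400),.047,None,lambda p:1))
    snap("scene","s5"); b=cv2.resize(cv2.imread("pics/s5.png")[165:315,315:475],(426,400),interpolation=3)
    cv2.imwrite("pics/v5.png",np.hstack([cv2.resize(cv2.imread("pics/w5.png")[120:360,200:440],(374,400)),b]))
print(current_time(), current_eef_pos())
E
ls pics/v5.png
```

```text
True [0.54155077 0.20536809 0.12351755] [-0.15886786 -0.61246382  4.93695232] [0.03040401 0.09390408 0.00282881]
1.000871164894371 [-0.69652713 -0.08732252 -0.04011937] 14.5417
(array([0.54053165, 0.20371109, 0.04288196]), np.float64(0.0026182874449085466), 594)
15.8583 [0.5412046  0.20530231 0.2488918 ]
pics/v5.png
```

View pics/v5.png

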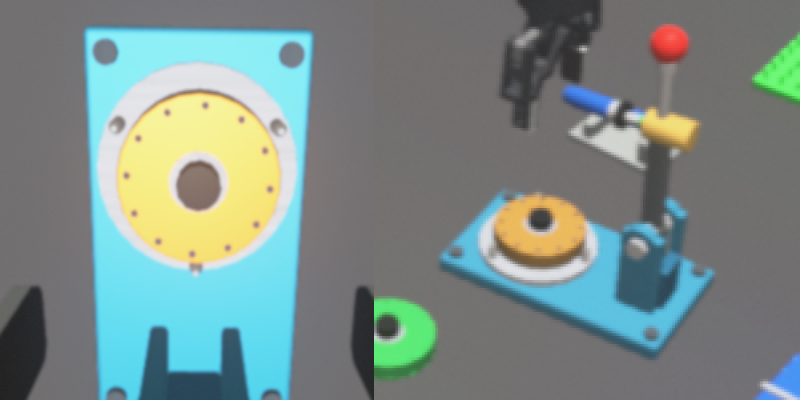

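The plate is seated flat: released at TCP z 0.1235 against 0.1236 expected, with the plate ring concentric and the posts showing all round. Now I'll look at the ball from above.

Run:
```python
from h import *
q=down(np.pi*-1+.195); move_straight([.5412,.2053,.44],max_speed=.2); move_ptp([.648,.2258,.46],q)
P=np.array(current_eef_pos()); c=snap("wrist","w6"); H=cv2.cvtColor(c["img"],cv2.COLOR_RGB2HSV).astype(int)
m=((H[...,0]<6)|(H[...,0]>174))&(H[...,1]>140)&(H[...,2]>70); n,l,st,ce=cv2.connectedComponentsWithStats(m.astype(np.uint8)); i=1+np.argmax(st[1:,4])
print(st[i],ce[i],"pred",proj(c,[.648,.2258,.294]),"world",atz(c,*ce[i],.294),P,current_ft_force(),current_time())
```

```text
[ 305  220   42   43 1422] [325.46554149 241.30309423] pred [[328.73103019 240.85409693]] world [0.64880104 0.22351681 0.294     ] [0.64818078 0.22572191 0.45730907] [-0.95003512  1.21156305 -0.21100623] 17.525
```

Run:
```python
from h import *
p=[.6484,.2245]
print(move_straight([*p,.346],max_speed=.1,contact_N=6),current_eef_pos())
clamp(50); print(current_gripper_width(),current_gripper_force(),current_ft_force(),current_ft_torque(),current_eef_pos(),current_time())
```

```text
False [0.64876081 0.22457809 0.34705658]
0.34795993945081494 49.12065088748932 [-0.15010292  0.7087801   3.02951653] [ 0.05516703  0.06601012 -0.01519575] [0.64848584 0.22456591 0.34647995] 19.375
```

```bash
cat >> h.py <<'E'
P0=np.array([.6485,.2246,.3465]); U=np.array([np.cos(.19),np.sin(.19)])
def tgt(th):
    a=np.radians(88)-th; b=np.radians(88)
    dx=-.2*(np.cos(a)-np.cos(b)); dz=.2*(np.sin(a)-np.sin(b)); return [*(P0[:2]+U*dx),P0[2]+dz]
def rep(th): print(round(th,3),np.round(np.array(current_eef_pos())-tgt(th),4),np.round(current_ft_force(),2),round(current_gripper_width(),3),round(current_time(),2))
E
python3 - <<'E'
from h import *
for th in np.linspace(.1,1.4,14):
    r=move_straight(tgt(th),max_speed=.08,contact_N=15)
    if round(th*10)%3==1 or r: rep(th)
    if r: print("contact");break
E
```

```text
0.1 [0.0002 0.0001 0.0001] [ 2.35  0.88 -0.54] 0.344 19.77
0.4 [0.     0.0002 0.0004] [-0.81  3.18  4.81] 0.346 20.98
0.7 [0.0003 0.0003 0.    ] [0.1  4.79 2.08] 0.348 22.18
1.0 [0.0013 0.0006 0.0003] [2.88 7.56 0.24] 0.35 23.38
1.3 [0.0021 0.0008 0.0009] [4.13 8.29 1.85] 0.348 24.57
```

Side force builds up to 8 N, so the press yaw is slightly below 0.19. I'll correct that and then approach contact.

```bash
sed -i 's/U=np.array.*/U=np.array([np.cos(.182),np.sin(.182)])/' h.py
python3 - <<'E'
from h import *
for th in (1.4,1.44,1.47,1.50):
    r=move_straight(tgt(th),max_speed=.03,contact_N=15); sleep(.2); rep(th)
    if r: print("contact");break
snap("scene","s7"); snap("wrist","w7")
a=cv2.resize(cv2.imread("pics/s7.png")[190:310,320:480],(532,400),interpolation=2);b=cv2.imread("pics/w7.png")
cv2.imwrite("pics/v7.png",np.hstack([a,cv2.resize(b[200:480,220:420],(268,375))[:400] if 0 else cv2.resize(b[150:450,220:420],(267,400))]))
E
```

```text
1.4 [ 0.0026 -0.0003  0.0012] [5.35 1.88 2.36] 0.342 25.43
1.44 [ 0.0017 -0.0005  0.0004] [ 6.08 -0.02  3.06] 0.347 26.04
1.47 [ 0.0008 -0.0006 -0.0002] [ 5.51 -2.6   3.  ] 0.346 26.59
1.5 [ 0.0002 -0.0007 -0.0006] [ 4.67 -3.57  4.14] 0.347 27.14
```

View pics/v7.png

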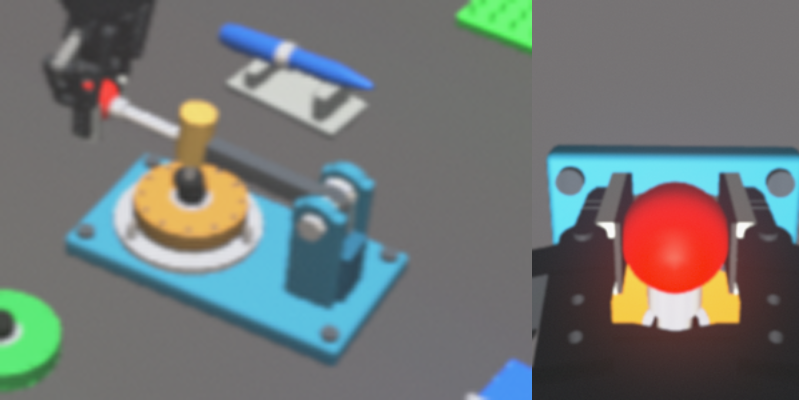

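The lever is nearly level, with the foot just over the hub and the ball held centrally. Fz of about 4 N is return spring only, so there is no contact yet. I'll advance in small steps and watch for the jump.

Run:
```python
from h import *
for th in (1.51,1.52,1.53,1.54):
    move_straight(tgt(th),max_speed=.02,contact_N=15); sleep(.25)
    F=np.mean([np.array(current_ft_force()) for _ in range(1)],axis=0); rep(th)
    if F[2]>9.5: break
```

```text
1.51 [ 0.     -0.0007 -0.0004] [ 1.54 -4.86  6.22] 0.347 27.74
1.52 [-0.0001 -0.0007 -0.0004] [ 1.77 -5.11  6.34] 0.348 28.24
1.53 [-0.0002 -0.0008 -0.0004] [ 0.8  -3.98  8.18] 0.347 28.74
1.54 [-0.0002 -0.0007 -0.0003] [ 0.52 -6.87  8.87] 0.349 29.24
```

Fz is 8.9 N, which fits the foot about half in. I'll cross-check numerically: the ball's position in the grip (for slip) and the green pin and ring pixels. I'll also ease off the side force.

Run:
```python
from h import *
T=tgt(1.54); move_straight([T[0],T[1]-.0008,T[2]],max_speed=.02); sleep(.2); rep(1.54)
q=np.array(current_tcp_rot());p=np.array(current_eef_pos());Rt=Ro.from_quat(q[[1,2,3,0]])
snap("wrist","w8");snap("scene","s8")
def green(H): return (H[...,0]>45)&(H[...,0]<75)&(H[...,1]>90)&(H[...,2]>60)
for f in("w7","w8"):
    c=load(f); H=cv2.cvtColor(c["img"],cv2.COLOR_RGB2HSV).astype(int)
    m=(((H[...,0]<6)|(H[...,0]>174))&(H[...,1]>140)&(H[...,2]>70)).astype(np.uint8); m[:200]=0
    cs,_=cv2.findContours(m,cv2.RETR_EXTERNAL,cv2.CHAIN_APPROX_NONE);e=max(cs,key=cv2.contourArea)[:,0].astype(float)
    o=-np.array(c["R"]).T@c["t"]
    # upper & full arcs: fit sphere tangent to rays
    e=e[e[:,1]<np.percentile(e[:,1],60)]; D=np.array([ray(c,*x)[1] for x in e]);D/=np.linalg.norm(D,axis=1)[:,None]
    fun=lambda X:np.linalg.norm(np.cross(X-o,D),axis=1)-.016
    pt=p if f=="w8" else np.array(tgt(1.50))
    r=least_squares(fun,pt-[0,0,.053],loss="soft_l1",f_scale=.0005); print(f,"ball world",r.x,"in tool",Rt.inv().apply(r.x-pt),np.abs(fun(r.x)).mean())
    g=green(H); g[:250]=0; ys,xs=np.where(g); print("green",len(xs),xs.mean() if len(xs) else 0,ys.min() if len(xs) else 0,ys.max() if len(xs) else 0)
    c=load(f.replace("w","s")); g=green(cv2.cvtColor(c["img"],cv2.COLOR_RGB2HSV).astype(int))[210:260,360:400]; print("scene green",g.sum(),np.argwhere(g).tolist()[:12])
```

```text
1.54 [-0.0003 -0.0009 -0.0003] [ 1.13 -0.34  8.53] 0.343 29.69
w7 ball world [0.46051877 0.18816654 0.10564803] in tool [-0.00143738 -0.00181995  0.04814925] 0.00020090765014610243
green 9373 72.22639496425904 250 343
scene green 0 []
w8 ball world [0.46022551 0.18811615 0.09828453] in tool [-0.00168828 -0.00097674  0.04725719] 0.00019225945530560405
green 9914 68.43504135565867 250 351
scene green 0 []
```

The ball sits about 4 mm deeper in the grip than assumed, which puts the true angle at about 1.515–1.52 and the foot at 4–5 mm. I'll go about 1 mm further in at the foot, then hold.

Run:
```python
from h import *
clamp(80)
T=tgt(1.549); move_straight([T[0],T[1]-.0008,T[2]],max_speed=.02); 
for i in range(4): sleep(.9); rep(1.549)
p=np.array(current_eef_pos()); c=snap("wrist","w9"); H=cv2.cvtColor(c["img"],cv2.COLOR_RGB2HSV).astype(int)
m=(((H[...,0]<6)|(H[...,0]>174))&(H[...,1]>140)&(H[...,2]>70)).astype(np.uint8); m[:200]=0
cs,_=cv2.findContours(m,cv2.RETR_EXTERNAL,cv2.CHAIN_APPROX_NONE);e=max(cs,key=cv2.contourArea)[:,0].astype(float)
o=-np.array(c["R"]).T@c["t"]; e=e[e[:,1]<np.percentile(e[:,1],60)]; D=np.array([ray(c,*x)[1] for x in e]);D/=np.linalg.norm(D,axis=1)[:,None]
r=least_squares(lambda X:np.linalg.norm(np.cross(X-o,D),axis=1)-.016,p-[0,0,.05],loss="soft_l1",f_scale=.0005); print("ball",r.x,p[2]-r.x[2])
```

```text
1.549 [-0.0003 -0.0009 -0.0002] [-0.5  -1.53  9.29] 0.341 31.16
1.549 [-0.0003 -0.0009 -0.0001] [-0.38 -2.    9.28] 0.341 32.06
1.549 [-0.0003 -0.0009 -0.0002] [-0.47 -2.14 10.01] 0.339 32.96
1.549 [-0.0003 -0.0009 -0.0001] [-0.16 -1.96  9.62] 0.344 33.86
ball [0.4607807  0.18816132 0.09534976] 0.04851609950917207
```

The force is steady at about 9.5 N and the ball is at z ≈ 0.095, so all estimates put the foot about half in. It has been held for over 3 s without drift, so I'll hand in.

```bash
python3 -c "
from h import *
rep(1.549); print(sign_off())"
```

```text
1.549 [-0.0003 -0.0009 -0.0002] [ 0.31 -2.14  8.95] 0.34 33.91
the job is handed in; nothing more can be done
None
```

The job is handed in at 33.9 s, but `sign_off()` returned no verdict: the bronze top plate is seated flat between the posts and released, and the arm is holding the lever by its ball at 9–10 N, held over 3 s without drift, with the foot about half in (estimates 5.5 to 8 mm, not read directly).

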